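Scrape the spilled tablets off the deblistering plate

ROBOT

A 7-joint arm with a two-finger parallel gripper is mounted at the origin on the work surface. World frame = base frame: x ahead of the robot, y to its left, z up, the work surface at z = 0. Lengths are in m, angles in rad, forces in N, time in s.
With the tool pointing down it reaches from about 0.4 to 0.85 m from the base axis. Payload 10.4 kg.
Tool frame: the origin (TCP) lies at the very end of the fingers, on their centre line; the grasp point (between the pads) lies 19 mm behind it; z points along the fingers, y is the line along which they close (so a half turn about z gives the same grasp; the last joint's range is limited). The gripper opens to 87 mm and grips with 3 to 60 N. Pads are 19 mm wide; open, the fingers measure 117 mm over their backs; the gripper's body (75 mm by 190 mm) begins 51 mm behind the grasp point.
Start: joints at [-1.205, 0.332, -0.065, 1.46, 0.022, 1.35, -0.088], TCP at [0.237, 0.578, 0.223] pointing down, gripper open.
Joint ranges: [-2.6, 2.6], [-0.5, 2.12], [-1.47, 1.34], [0.16, 2.42], [-1.27, 4.41], [0.06, 2.06], [-2.6, 2.6]. Speed limits (rad/s): [2.22, 2.22, 2.79, 2.79, 3.14, 3.14, 3.14].

INTERFACE

Orientations are given as a unit quaternion [x, y, z, w].
In Python, from bench import status, camera, order gives the robot as it stands.
- The arm moves only by the tool jog_arm, never from a script. Its argument "plan" is a list of rows, each a list of 7 numbers: the turn, a rotation vector about the tool's x, y, z in rad, then the shift along the tool's x, y, z in mm, then the opening, from -1 (shut) to 1 (fully open). A call has 1 to 12 rows; each row is the pose to reach, as a shift and turn from the pose commanded when the call began, along the tool's axes at that moment; what a row does not reach only later rows make up. A row lasts 1/10 s, in which the tool goes at most 50 mm and 8.59 degrees, less where a joint would pass 70% of its speed; a pose out of reach is approached as far as the arm can. A call with a gripper value outside its range is refused whole. The fingers move at their own pace and stop on an object; "squeeze" is the grip in N (left out, the last holds). Time passes only in rows, so rows that repeat a pose let the fingers close. It gives the time, the measured TCP pose, the force, the opening and the grip force at its end, in the units of the state.
- status.read_state(): the state, without advancing time (a new reading comes with each control period).
- camera(name): name is "scene" or "side" or "wrist"; returns a dict with "image" (384x512x3 uint8, red, green, blue), "z_map" (384x512 float32, m along the optical axis (not along the pixel's ray), 0 where there is no reading), "fx", "fy", "cx", "cy" (pixels), "world_from_camera" (4x4, takes a point from camera to world coordinates); the wrist camera has in their place "mount" (4x4, takes a point from camera to tool coordinates, whose origin is the TCP and whose axes are the flange's). Camera axes: x right, y down, z forward; pixel columns grow to the right and rows downward; lengths in m; the calibration is good to about 2 mm. The wrist camera is an equidistant fisheye: a pixel r from the principal point sees the ray r / f radians off the axis. A picture is of the moment at which its call begins: read the wrist's pose just before it.
- order.close_job(): hands the job in; it is judged then, once.
The state is a dict: "time": time; "joint_positions": joint angles; "joint_vel": joint speeds; "joint_torque": joint torques, N m; "ee_pos": TCP position; "eef_rot": TCP orientation; "ft_force": force on the tool from outside, world axes, zero at the start; "torque": the same for the moment, N m; "width": finger opening in m; "grip_force": force on a finger pad.
Only numpy, scipy, OpenCV 4.12 (cv2) and the standard library are available. Lean on these libraries where they do the work, as an engineer would, in place of code of your own. Each camera call takes 0.05 s, during which the arm holds its last target. There are 200 camera calls.

TASK

Lift the scraper with the wide straight rubber foot off its hook and, holding it, push all four loose tablets along the steel plate and off its open end into the tray, without touching them with the fingers. Then stand the scraper upright in the deep empty wash basin and let go. Leave the round-footed tamper hanging on its hook, and do not shift or tip the bottle, jars, carton or beaker.

Things in the scene. Friction and masses are not known exactly. Their poses are not given: they have to be found in the camera images.
- scraper: grey scraper, hanging upright; origin: centre of foot underside; y along width, x thickness. Rubber foot 108 (y) x 28 (x) x 16 mm high, body 22 mm thick to z=40. D handle: window z=40..85, 76 wide, cheeks at y=+-44 (12 wide); on top a grip bar z=85..113 mm, 100 long (y), 20 thick (x). The hook passes through the window along x, under the bar. About 180 g
- tamper: the other hanging tool, to be left alone: the same grey D handle (same sizes, same frame), but on a short stem with a round steel foot of 64 mm diameter instead of the wide straight one. Origin at the centre of the underside of its foot.
- rack: fixed hook stand: grey base x -55..75 mm, 250 mm (y), 12 mm high; two square posts at x=62, y=+-115 mm joined by a steel crossbar, top at z=153 mm. Two flat hooks at y=+-65 mm point from the crossbar to -x, one tool hanging on each. Origin on the table, x=0 about below the hung bars
- hook_a (a point): point on top of the hook on the stand's +y side, z=150 mm, where a tool's bar rests (within 8 mm along x). The hook is a strip 10 mm wide, 5 mm thick (below this point), with an upturned lip 15 mm high at its free end, 34 to 38 mm towards the stand's -x; the crossbar begins 58 mm away towards +x. Axes as the stand's
- hook_b (a point): the same point on the hook at the stand's -y side (y = -65 mm).
- slide: fixed collecting plate: blue base, flat steel top at z=50 mm. Origin on the table; the top runs in y from -125 mm to its open end at +25 mm. Rails 14 mm high along both sides (inner faces x=+-60 mm) and across the closed end (inner face y=-119 mm). Tablets start with centres at y -55..+3 mm. Push towards +y
- tray: white collecting tray under the plate's open end, part of the same fixture, same yaw: outside 136 mm (x) x 126 mm (y) x 36 mm high, wall and floor 4 mm; origin at the centre of its underside, 67 mm towards +y from the plate's origin.
- tab1: a loose round white tablet, diameter 22 mm, 9 mm thick, lying flat on the collecting plate; origin at the centre of its underside
- tab2: a loose round white tablet, diameter 22 mm, 9 mm thick, lying flat on the collecting plate; origin at the centre of its underside
- tab3: a loose round white tablet, diameter 22 mm, 9 mm thick, lying flat on the collecting plate; origin at the centre of its underside
- tab4: a loose round white tablet, diameter 22 mm, 9 mm thick, lying flat on the collecting plate; origin at the centre of its underside
- basin: fixed white wash basin, empty, open, undivided, outside 130 mm (x) x 160 mm (y) x 45 mm high, wall 4 mm, floor about 4 mm thick; origin at the centre of its underside. In one of the two front corners.
- blister_tray: fixed shallow white tray with four compartments and blister cards, 130 x 160 x 22 mm, in the other front corner; not the basin; not used. Origin at the centre of its underside.
- bottle: bystander: amber bottle, 42 mm diameter, 150 mm tall, between the stand and the plate; origin at the centre of its underside
- jar_a: bystander: white jar, 42 mm diameter, 70 mm tall; origin at the centre of its underside
- jar_b: bystander: amber jar, 42 mm diameter, 60 mm tall; origin at the centre of its underside
- carton: bystander: paper carton 45 x 100 x 55 mm; origin at the centre of its underside
- beaker: bystander: white plastic beaker, 64 mm diameter, 80 mm tall; origin at the centre of its underside
There are look-alikes about, which are no part of the job. What is shaped like the scraper but purple is not meant.

How it is judged:
On the way, in this order (a step that is already met when the one before it is completed fails the run):
1. the scraper is held in the fingers, off and clear of the hook stand (contact force between the fingers and scraper above 0.5 N and distance of scraper from where it was at the start of the episode above 0.07 m and contact force between scraper and rack below 0.1 N), for 0.2 s.
2. all four tablets lie in the tray while the scraper is held (x of tab1 in the frame of tray between -0.067 and 0.067 m and y of tab1 in the frame of tray between -0.062 and 0.062 m and z of tab1 in the frame of tray between -0.005 and 0.036 m and x of tab2 in the frame of tray between -0.067 and 0.067 m and y of tab2 in the frame of tray between -0.062 and 0.062 m and z of tab2 in the frame of tray between -0.005 and 0.036 m and x of tab3 in the frame of tray between -0.067 and 0.067 m and y of tab3 in the frame of tray between -0.062 and 0.062 m and z of tab3 in the frame of tray between -0.005 and 0.036 m and x of tab4 in the frame of tray between -0.067 and 0.067 m and y of tab4 in the frame of tray between -0.062 and 0.062 m and z of tab4 in the frame of tray between -0.005 and 0.036 m and contact force between the fingers and scraper above 0.5 N), for 0.2 s.
At the end, for the whole second after the job is handed in: All four tablets lie at rest in the tray (centre inside its walls, below its rim); the scraper stands at rest in the basin, upright within 0.15 rad, its origin inside the walls and at most 20 mm above the basin's underside; the tamper still hangs within 30 mm of its start (x of tab1 in the frame of tray between -0.067 and 0.067 m and y of tab1 in the frame of tray between -0.062 and 0.062 m and z of tab1 in the frame of tray between -0.005 and 0.036 m and x of tab2 in the frame of tray between -0.067 and 0.067 m and y of tab2 in the frame of tray between -0.062 and 0.062 m and z of tab2 in the frame of tray between -0.005 and 0.036 m and x of tab3 in the frame of tray between -0.067 and 0.067 m and y of tab3 in the frame of tray between -0.062 and 0.062 m and z of tab3 in the frame of tray between -0.005 and 0.036 m and x of tab4 in the frame of tray between -0.067 and 0.067 m and y of tab4 in the frame of tray between -0.062 and 0.062 m and z of tab4 in the frame of tray between -0.005 and 0.036 m and x of scraper in the frame of basin between -0.061 and 0.061 m and y of scraper in the frame of basin between -0.076 and 0.076 m and z of scraper in the frame of basin between -0.005 and 0.02 m and angle between scraper's own z axis and vertical below 0.15 rad and linear speed of each of scraper, tab1, tab2, tab3, tab4 below 0.02 m/s and distance of tamper from where it was at the start of the episode below 0.03 m and angle between tamper's own z axis and vertical below 0.3 rad); the robot touches nothing.
It fails at once if a tablet is touched with the fingers (contact force between the fingers and tab1 above 0.3 N or contact force between the fingers and tab2 above 0.3 N or contact force between the fingers and tab3 above 0.3 N or contact force between the fingers and tab4 above 0.3 N).
It fails at once if the tamper is taken off its hook or shifted more than 30 mm (distance of tamper from where it was at the start of the episode above 0.03 m).
It fails at once if the bottle, a jar, the carton or the beaker is shifted more than 25 mm or tipped more than 0.3 rad (distance of any of bottle, jar_a, jar_b, carton, beaker from where it was at the start of the episode above 0.025 m or angle between any of bottle, jar_a, jar_b, carton, beaker's own z axis and vertical above 0.3 rad).
It also fails if it takes over 61 s, if anything falls off the work surface, if the arm or the gripper's body presses on something with over 40 N, if the wrist force passes 120 N, or if a joint passes its speed limit or range.

## Working session

There is one attempt and no reset: what is moved stays moved. The work goes in short steps, Python scripts to look and compute and a tool call to move; the robot and the scene stay as the last step left them, time stands still between calls to the robot, and variables do not carry over. Pictures are saved under pics/ and viewed, at most 13 in all, crops included, and the job is handed in when it is done.

Besides the shell and the picture viewer there is one more tool, called after "Emit:" as a command line: name --pt "numbers of a row" for each row, then --argument value for the rest. jog_arm: Moves the arm, as the interface text tells. Its arguments: {"type":"object","properties":{"plan":{"type":"array"},"squeeze":{"type":"number"}},"required":["plan"]}

```bash
mkdir -p pics; ls; cat > h.py <<'E'
import numpy as np,cv2,pickle
from scipy.spatial.transform import Rotation as R
from bench import status,camera,order
def grab(n):
    s=status.read_state(); c=camera(n); c['s']=s
    if 'mount' in c:
        T=np.eye(4);T[:3,:3]=R.from_quat(s['eef_rot']).as_matrix();T[:3,3]=s['ee_pos']
        c['world_from_camera']=T@np.array(c['mount'])
    return c
def cloud(c):
    v,u=np.mgrid[:384,:512]; z=c['z_map']
    P=np.stack([(u-c['cx'])/c['fx']*z,(v-c['cy'])/c['fy']*z,z],-1)
    T=np.array(c['world_from_camera']); W=P@T[:3,:3].T+T[:3,3]; W[z==0]=np.nan
    return W
def save(c,f,box=None,k=1):
    im=cv2.cvtColor(c['image'],cv2.COLOR_RGB2BGR)
    if box: im=im[box[1]:box[3],box[0]:box[2]]
    cv2.imwrite('pics/'+f,cv2.resize(im,None,fx=k,fy=k,interpolation=cv2.INTER_CUBIC))
E
python3 - <<'E'
from h import *
a=grab('scene');b=grab('side')
pickle.dump((a,b),open('ab.pkl','wb'))
save(a,'scene.png',k=1.56);save(b,'side.png',k=1.56)
for c in (a,b): print(c['fx'],c['cx'],c['cy'],np.round(c['world_from_camera'],3).tolist())
print(a['s'])
E
```

```text
pics
429.38775331909005 252.07511352886314 186.05287148135014 [[0.609, 0.581, -0.539, 1.31], [0.793, -0.434, 0.428, -0.528], [0.015, -0.688, -0.725, 1.121], [0.0, 0.0, 0.0, 1.0]]
444.2097965109321 249.46237314163614 190.73490910313447 [[0.766, -0.478, 0.43, 0.082], [-0.643, -0.556, 0.527, -0.545], [-0.013, -0.68, -0.733, 0.952], [0.0, 0.0, 0.0, 1.0]]
{'time': 0.0, 'joint_positions': array([-1.20460981,  0.33286638, -0.06468495,  1.46097177,  0.02158418,
        1.34989247, -0.08847352]), 'joint_vel': array([-0.00072309,  0.00038416, -0.00131895,  0.00040465,  0.00101   ,
        0.00012753,  0.0001777 ]), 'joint_torque': array([-1.95089800e-03, -6.23261976e+01,  2.32082012e-02, -3.89903641e+01,
       -6.15664618e-02,  3.97323340e-02,  1.65340803e-04]), 'ee_pos': array([0.23677415, 0.57798223, 0.22174279]), 'eef_rot': array([ 1.93156291e-01,  9.81167736e-01, -7.13025250e-04, -1.11042431e-04]), 'ft_force': array([0.13066446, 0.41954096, 0.67410081]), 'torque': array([0.00712231, 0.00164621, 0.05567579]), 'grip_force': 0.0, 'width': 0.08719701630716806}
```

View pics/scene.png

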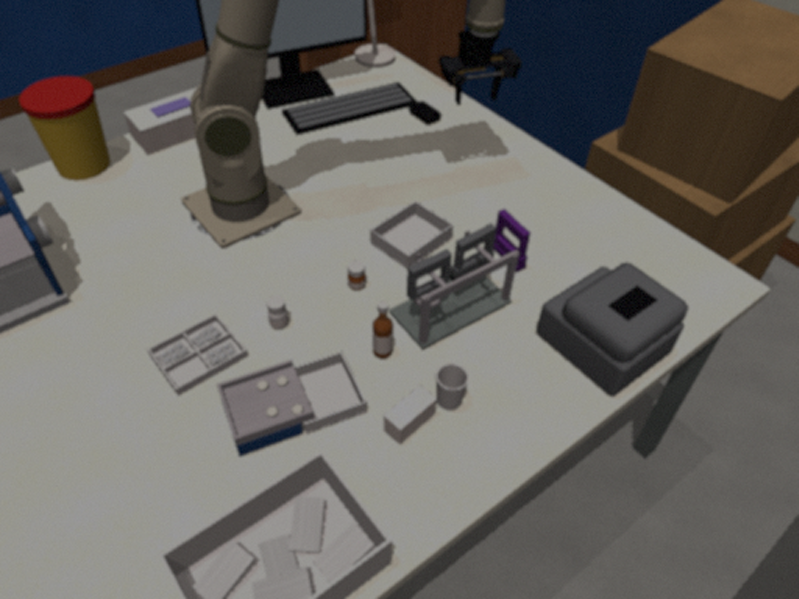

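View pics/side.png

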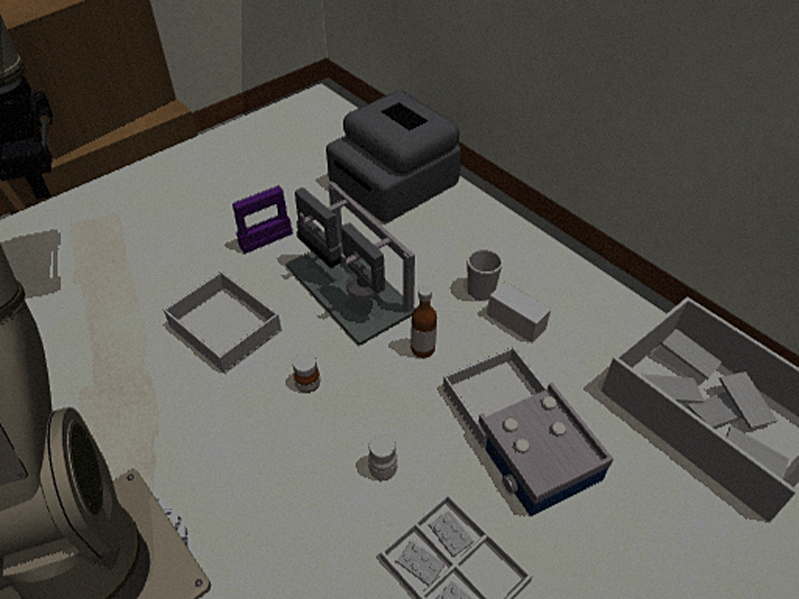

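The scene view (1.56x) shows the rack at (455,290) with its two grey tools, the purple look-alike at (512,240), the basin at (412,233), and the plate and tray at (290,400). In the side view, the candidates are hanging tool L (317,225), hanging tool R (362,265) and the standing purple tool (262,218). R seems to have a round foot at (360,285), so L should be the scraper. I'll check that in one close crop.

```bash
python3 - <<'E'
from h import *
a,b=pickle.load(open('ab.pkl','rb'))
save(b,'crop.png',(150,100,290,225),5)
for n,c in (('scene',a),('side',b)):
    W=cloud(c);im=c['image'].astype(int)
    ok=~np.isnan(W[...,0])
    print(n)
    def stat(name,m):
        p=W[m&ok]; 
        if len(p)<5: print(name,len(p));return
        r=cv2.minAreaRect((p[:,:2]*1000).astype(np.float32))
        print(name,len(p),'med',np.round(np.median(p,0),3),'rect',np.round(r[0],0),np.round(r[1],0),round(r[2],1),'z',np.round(np.percentile(p[:,2],[2,98]),3))
    v,u=np.mgrid[:384,:512]
    X,Y,Z=W[...,0],W[...,1],W[...,2]
    boxes=dict(scene=dict(basin=(236,130,292,170),rack=(248,138,333,222),plate=(138,226,236,290),bott=(236,195,253,230)),
               side=dict(basin=(104,172,181,238),rack=(182,115,268,220),plate=(282,222,393,330),bott=(261,185,281,230)))[n]
    def bx(k): x0,y0,x1,y1=boxes[k]; return (u>=x0)&(u<x1)&(v>=y0)&(v<y1)
    stat('basin rim',bx('basin')&(Z>.035)&(Z<.055))
    stat('basin floor',bx('basin')&(Z>.001)&(Z<.02))
    stat('crossbar/bars',bx('rack')&(Z>.14)&(Z<.2))
    stat('z>.165',bx('rack')&(Z>.165)&(Z<.2))
    stat('plate top',bx('plate')&(Z>.044)&(Z<.054))
    stat('rails',bx('plate')&(Z>.058)&(Z<.07))
    stat('tray',bx('plate')&(Z>.028)&(Z<.039))
    stat('bottle',bx('bott')&(Z>.02))
E
```

```text
scene
basin rim 255 med [0.379 0.275 0.041] rect [370. 273.] [135. 164.] 6.7 z [0.035 0.047]
basin floor 782 med [0.354 0.287 0.004] rect [353. 290.] [224. 246.] 53.4 z [0.001 0.019]
crossbar/bars 985 med [0.595 0.184 0.155] rect [601. 170.] [321. 111.] 86.6 z [0.141 0.179]
z>.165 371 med [0.589 0.18  0.175] rect [577. 206.] [233.  51.] 86.1 z [0.166 0.18 ]
plate top 1484 med [ 0.598 -0.272  0.049] rect [ 601. -268.] [150. 134.] 76.1 z [0.045 0.053]
rails 410 med [ 0.609 -0.275  0.062] rect [ 599. -268.] [150. 137.] 76.6 z [0.058 0.067]
tray 318 med [ 0.661 -0.163  0.033] rect [ 612. -217.] [255. 141.] 75.9 z [0.028 0.038]
bottle 336 med [ 0.616 -0.003  0.085] rect [613.  -0.] [41. 31.] 44.1 z [0.024 0.149]
side
basin rim 582 med [0.364 0.266 0.044] rect [366. 275.] [131. 164.] 7.9 z [0.035 0.049]
basin floor 3146 med [0.37  0.293 0.004] rect [371. 308.] [274. 231.] 56.0 z [0.001 0.018]
crossbar/bars 1341 med [0.583 0.184 0.158] rect [600. 204.] [252. 107.] 86.2 z [0.141 0.181]
z>.165 546 med [0.579 0.181 0.178] rect [573. 206.] [230.  52.] 86.2 z [0.166 0.182]
plate top 2459 med [ 0.598 -0.274  0.051] rect [ 645. -279.] [153. 234.] 76.2 z [0.047 0.054]
rails 868 med [ 0.585 -0.274  0.063] rect [ 645. -279.] [151. 234.] 76.3 z [0.058 0.068]
tray 576 med [ 0.57  -0.188  0.034] rect [ 655. -228.] [257. 244.] 75.3 z [0.028 0.039]
bottle 578 med [ 0.597 -0.002  0.081] rect [620.  34.] [110.  42.] 59.3 z [0.023 0.151]
```

View pics/crop.png

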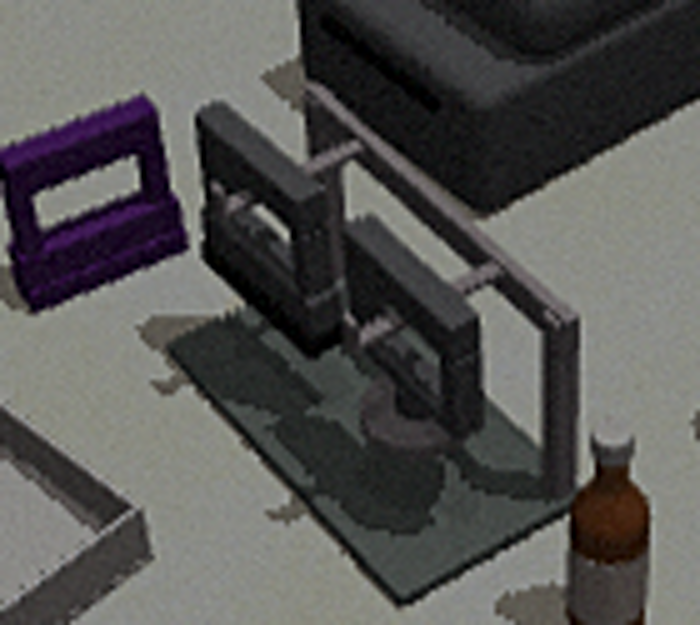

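The crop shows that L, the tool at crop (265,230) on the far (+y) hook, has the wide straight foot, so it's the scraper. The tool at (410,340) has the round steel foot at (405,415), so it's the tamper. The purple one at (90,200) is excluded. Next I'll measure the bar, plate, tablets, tray and basin from both views.

```bash
cat >> h.py <<'E'
def tgt(pos,yawy,seq=None):
    """print jog shift(mm, tool axes)/turn z to put TCP at pos(m), tool y axis at yawy deg, z down"""
    s=status.read_state(); M=R.from_quat(s['eef_rot']).as_matrix()
    t=np.radians(yawy); y=np.array([np.cos(t),np.sin(t),0]); z=np.array([0,0,-1.]); G=np.stack([np.cross(y,z),y,z],1)
    print('t',round(s['time'],2),'ee',np.round(s['ee_pos'],4),'yaw_y',round(np.degrees(np.arctan2(M[1,1],M[0,1])),2),'F',np.round(s['ft_force'],1),'w',round(s['width'],4),'grip',round(s['grip_force'],1))
    print('turn',np.round(R.from_matrix(M.T@G).as_rotvec(),4),'shift',np.round(M.T@(np.array(pos)-s['ee_pos'])*1000,1))
E
python3 - <<'E'
from h import *
a,b=pickle.load(open('ab.pkl','rb'))
bx=dict(scene=((248,138,333,222),(138,226,236,290),(236,130,292,170)),side=((182,115,268,220),(282,222,393,330),(104,172,181,238)))
allp=[]
for n,c in (('scene',a),('side',b)):
    W=cloud(c); im=c['image'].astype(int); 
    def sub(i): x0,y0,x1,y1=bx[n][i]; return W[y0:y1,x0:x1].reshape(-1,3),im[y0:y1,x0:x1].reshape(-1,3)
    p,_=sub(0); q=p[(p[:,2]>.17)&(p[:,2]<.2)]
    for nm,m in (('scraper',q[:,1]>.205),('tamper',q[:,1]<.205)):
        r=q[m]; t=r[r[:,2]>np.median(r[:,2])-.004]
        A=cv2.minAreaRect((t[:,:2]*1e3).astype(np.float32)); f=np.polyfit(t[:,1],t[:,0],1)
        print(n,nm,len(t),A,'med z',np.median(t[:,2]),'pct y',np.percentile(t[:,1],[1,99]),'x',np.median(t[:,0]),'slope deg',np.degrees(np.arctan(f[0])))
    q=p[(p[:,2]>.146)&(p[:,2]<.158)&(p[:,0]>.615)]; f=np.polyfit(q[:,1],q[:,0],1); print(n,'crossbar slope',np.degrees(np.arctan(f[0])),'x at .26',np.polyval(f,.26),'y',np.percentile(q[:,1],[1,99]))
    # lowest part of scraper
    q=p[(p[:,2]>.05)&(p[:,2]<.14)&(p[:,1]>.21)&(p[:,1]<.33)&(p[:,0]<.61)]; print('scraper low z',np.percentile(q[:,2],[1,5]),len(q))
    # tablets: bright on plate
    x0,y0,x1,y1=bx[n][1]; Z=W[y0:y1,x0:x1]; g=im[y0:y1,x0:x1].sum(2)
    ax=np.array([np.cos(np.radians(76.2)),np.sin(np.radians(76.2))]); o=np.array([.613,-.2195]); 
    d=Z[...,:2]-o; yy=d@ax; xx=d@np.array([ax[1],-ax[0]])
    m=((Z[...,2]>.0545)&(Z[...,2]<.066)&(abs(xx)<.055)&(yy>-.1)).astype(np.uint8)
    k,l,st,ce=cv2.connectedComponentsWithStats(m)
    for i in range(1,k):
        if st[i,4]>8:
            s=Z[l==i]; print('tab',st[i,4],np.round(s.mean(0),4),'plate xy',round(xx[l==i].mean(),4),round(yy[l==i].mean(),4))
    # rails x extents
    m=(Z[...,2]>.060)&(Z[...,2]<.067)&(yy<.03)
    print('rails x',np.percentile(xx[m],[1,99]),'y',np.percentile(yy[m],[1,99]))
    m=(Z[...,2]>.031)&(Z[...,2]<.039)&(yy>.03); print('tray rim x',np.percentile(xx[m],[1,99]),'y',np.percentile(yy[m],[1,99]))
    m=(Z[...,2]<.053)&(Z[...,2]>.046)&(abs(xx)<.05)&(yy<.02)&(yy>-.11); print('plate z',np.median(Z[...,2][m]))
    p,_=sub(2); q=p[(p[:,2]>.036)&(p[:,2]<.052)&(p[:,0]<.46)]; print('basin',cv2.minAreaRect((q[:,:2]*1e3).astype(np.float32)), 'z',np.percentile(q[:,2],[50,90]))
    q=p[np.hypot(p[:,0]-.368,p[:,1]-.274)<.04]; print('basin floor',np.nanmedian(q[:,2]))
E
```

```text
scene scraper 132 ((586.3489990234375, 271.1048278808594), (100.39604187011719, 23.204076766967773), 89.98149108886719) med z 0.17611033475663213 pct y [0.22137331 0.31900644] x 0.5854870637369799 slope deg 0.3166830311772936
scene tamper 150 ((586.9575805664062, 139.48129272460938), (98.30458068847656, 22.625741958618164), 86.130615234375) med z 0.1765893372048536 pct y [0.09114251 0.18690867] x 0.5877207651377782 slope deg 4.331256344251089
scene crossbar slope 2.9178676007107365 x at .26 0.6501064002751228 y [0.0772792  0.32079278]
scraper low z [0.07246592 0.07822667] 310
tab 30 [ 0.5827 -0.2205  0.0574] plate xy -0.0292 -0.0082
tab 36 [ 0.5679 -0.2558  0.0571] plate xy -0.0351 -0.046
tab 37 [ 0.6311 -0.2706  0.058 ] plate xy 0.0298 -0.0453
tab 35 [ 0.6556 -0.231   0.0581] plate xy 0.0441 -0.001
rails x [-0.06858048  0.06530111] y [-0.12504958  0.02177303]
tray rim x [-0.07113403  0.06870721] y [0.03143754 0.12898583]
plate z 0.04911461821820684
basin ((370.07733154296875, 273.49261474609375), (134.67144775390625, 164.18836975097656), 6.668492317199707) z [0.04111676 0.0451491 ]

[... 456 characters left out ...]
.7546090770339045
side crossbar slope 3.051881675422308 x at .26 0.6457207778437054 y [0.07768466 0.32219216]
scraper low z [0.06692866 0.07067882] 514
tab 62 [ 0.6502 -0.2298  0.0592] plate xy 0.0386 -0.0011
tab 65 [ 0.5767 -0.2188  0.0592] plate xy -0.0354 -0.008
tab 68 [ 0.6263 -0.2696  0.0591] plate xy 0.0249 -0.0455
tab 70 [ 0.5638 -0.2543  0.0592] plate xy -0.0395 -0.0455
rails x [-0.07070627  0.10802173] y [-0.12529245  0.02158867]
tray rim x [-0.07288865  0.06373357] y [0.03370118 0.12979781]
plate z 0.05073170069922561
basin ((365.8130798339844, 274.58355712890625), (131.20730590820312, 164.46908569335938), 7.86760950088501) z [0.0439806  0.04778296]
basin floor 0.005429066047764386
```

```bash
python3 -c "
from h import *
tgt((.5835,.288,.235),-0.4)"
```

```text
t 0.1 ee [0.2368 0.578  0.2218] yaw_y 67.72 F [ 0.3 -0.5 -0.2] w 0.0868 grip 0.0
turn [-1.000e-03  8.000e-04  1.189e+00] shift [-430.8 -137.   -12.9]
```

Emit:
jog_arm --pt "0 0 0.13 -40 -13 -20 1" --pt "0 0 0.26 -80 -26 -20 0.3" --pt "0 0 0.39 -120 -39 -20 0.3" --pt "0 0 0.52 -160 -51 -20 0.3" --pt "0 0 0.65 -200 -64 -20 0.3" --pt "0 0 0.78 -240 -77 -20 0.3" --pt "0 0 0.91 -290 -92 -20 0.3" --pt "0 0 1.04 -340 -108 -20 0.3" --pt "0 0 1.15 -390 -124 -20 0.3" --pt "0 0 1.19 -431 -137 -20 0.3" --pt "0 0 1.19 -431 -137 -20 0.3" --pt "0 0 1.19 -431 -137 -20 0.3"

```text
time: 1.3
ee_pos: [0.5845, 0.2868, 0.2418]
eef_rot: [0.711, 0.703, -0.001, 0.0]
ft_force: [-1.4, 1.0, -0.9]
width: 0.0567
grip_force: 0.0
```

```bash
python3 - <<'E'
from h import *
c=grab('wrist'); pickle.dump(c,open('w.pkl','wb')); save(c,'w1.png',k=1.5)
print(c['fx'],c['cx'],c['cy'],np.round(c['mount'],3).tolist(),np.nanmin(c['z_map'][c['z_map']>0]))
tgt((.5835,.288,.147),-.4)
E
```

```text
297.3186396354542 251.59460819504113 195.6385165330909 [[0.0, -0.965, -0.263, 0.072], [1.0, 0.0, 0.0, -0.001], [0.0, -0.263, 0.965, -0.161], [0.0, 0.0, 0.0, 1.0]] 0.05000038
t 1.35 ee [0.5835 0.2885 0.242 ] yaw_y -0.45 F [-0.2  1.1 -1. ] w 0.0564 grip 0.0
turn [-0.0011 -0.     -0.0008] shift [-0.5  0.2 95. ]
```

View pics/w1.png

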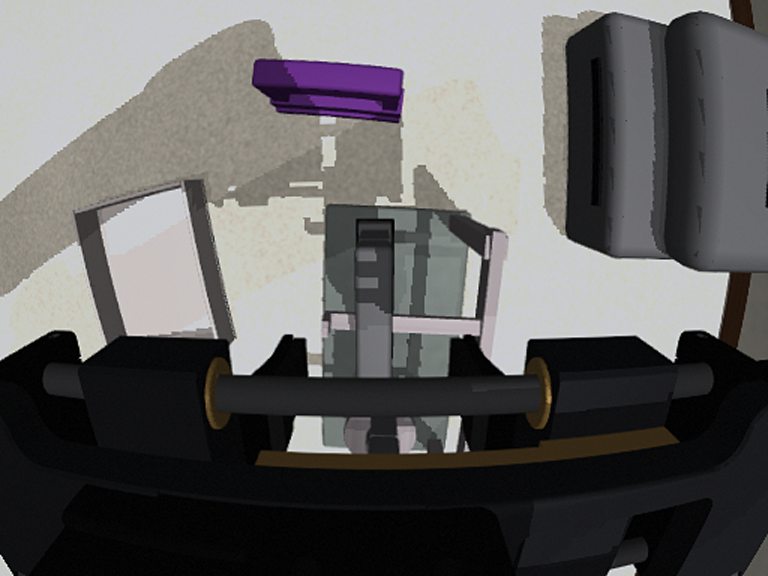

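```bash
python3 - <<'E'
from h import *
c=pickle.load(open('w.pkl','rb'));T=np.array(c['world_from_camera'])
def ray(u,v,z):
    d=np.array([u-c['cx'],v-c['cy']]);r=np.hypot(*d);th=r/c['fx'];k=np.r_[d/r*np.sin(th),np.cos(th)]
    k=T[:3,:3]@k; return np.round(T[:3,3]+k*(z-T[2,3])/k[2],4)
for nm,u,v,z in (('hook lip L',327,322,.16),('hook mid',435,326,.15),('bar far end L',358,242,.178),('bar far R',392,242,.178),('bar near L',357,370,.178),('bar near R',392,370,.178),('crossbar',496,260,.153)):
    print(nm,ray(u/1.5,v/1.5,z))
def proj(p):
    q=np.linalg.inv(T)@np.r_[p,1]; th=np.arctan2(np.hypot(q[0],q[1]),q[2]); return np.array([c['cx'],c['cy']])*1.5+1.5*q[:2]/np.hypot(q[0],q[1])*th*c['fx']
print(proj(c['s']['ee_pos']),proj([.5835,.2705,.178]),proj([.5835,.2205,.178]),proj([.5835,.3205,.178]))
E
```

```text
hook lip L [0.5545 0.2759 0.16  ]
hook mid [0.6184 0.2692 0.15  ]
bar far end L [0.5743 0.3248 0.178 ]
bar far R [0.5916 0.3247 0.178 ]
bar near L [0.5721 0.2537 0.178 ]
bar near R [0.5915 0.2536 0.178 ]
crossbar [0.6532 0.3103 0.153 ]
[379.02600651 362.64366222] [377.1820712  341.82963728] [378.06421474 420.83528525] [376.1784578  250.19156681]
```

Emit:
jog_arm --pt "0 0 0 4.5 -1 20 0.3" --pt "0 0 0 4.5 -1 45 0.3" --pt "0 0 0 4.5 -1 65 0.3" --pt "0 0 0 4.5 -1 80 0.3" --pt "0 0 0 4.5 -1 90 0.3" --pt "0 0 0 4.5 -1 95 0.3" --pt "0 0 0 4.5 -1 95 0.3" --pt "0 0 0 4.5 -1 95 0.3" --squeeze 45

```text
time: 2.15
ee_pos: [0.5832, 0.293, 0.1484]
eef_rot: [0.71, 0.704, 0.001, 0.0]
ft_force: [-0.3, -0.2, 0.4]
width: 0.0567
grip_force: 0.0
```

Emit:
jog_arm --pt "0 0 0 0 0 0 -1" --pt "0 0 0 0 0 0 -1" --pt "0 0 0 0 0 0 -1" --pt "0 0 0 0 0 0 -1" --pt "0 0 0 0 0 0 -1" --pt "0 0 0 0 0 0 -1"

```text
time: 2.75
ee_pos: [0.5829, 0.2928, 0.1476]
eef_rot: [0.71, 0.704, 0.0, -0.0]
ft_force: [-0.4, -0.5, 0.7]
width: 0.0196
grip_force: 45.0
```

Emit:
jog_arm --pt "0 0 0 0 0 -5 -1" --pt "0 0 0 0 0 -12 -1" --pt "0 0 0 0 0 -20 -1" --pt "0 0 0 0 0 -24 -1" --pt "0 0 0 0 0 -24 -1" --pt "0 0 0 0 0 -24 -1"

```text
time: 3.35
ee_pos: [0.5828, 0.2927, 0.1715]
eef_rot: [0.71, 0.704, 0.0, -0.0]
ft_force: [0.9, -0.2, -2.8]
width: 0.0196
grip_force: 45.0
```

Emit:
jog_arm --pt "0 0 0 0 -8 0 -1" --pt "0 0 0 0 -22 0 -1" --pt "0 0 0 0 -40 0 -1" --pt "0 0 0 0 -60 0 -1" --pt "0 0 0 0 -80 0 -1" --pt "0 0 0 0 -100 0 -1" --pt "0 0 0 0 -110 0 -1" --pt "0 0 0 0 -110 -20 -1" --pt "0 0 0 0 -110 -50 -1" --pt "0 0 0 0 -110 -80 -1" --pt "0 0 0 0 -110 -90 -1" --pt "0 0 0 0 -110 -90 -1"

```text
time: 4.55
ee_pos: [0.4734, 0.2939, 0.2625]
eef_rot: [0.71, 0.704, 0.001, 0.0]
ft_force: [0.6, 0.5, -2.8]
width: 0.0197
grip_force: 45.0
```

```bash
python3 - <<'E'
from h import *
a=grab('scene');b=grab('side')
im=np.hstack([cv2.cvtColor(c['image'][60:260,x:x+250],cv2.COLOR_RGB2BGR) for c,x in ((a,190),(b,110))])
cv2.imwrite('pics/lift.png',cv2.resize(im,None,fx=1.6,fy=1.6))
tgt((.585,-.315,.26),-104)
E
```

```text
t 4.65 ee [0.4724 0.2933 0.26  ] yaw_y -0.46 F [-0.4 -0.6 -2.3] w 0.0202 grip 45.0
turn [0.     0.0019 1.8072] shift [-6.074e+02  1.174e+02  5.000e-01]
```

View pics/lift.png

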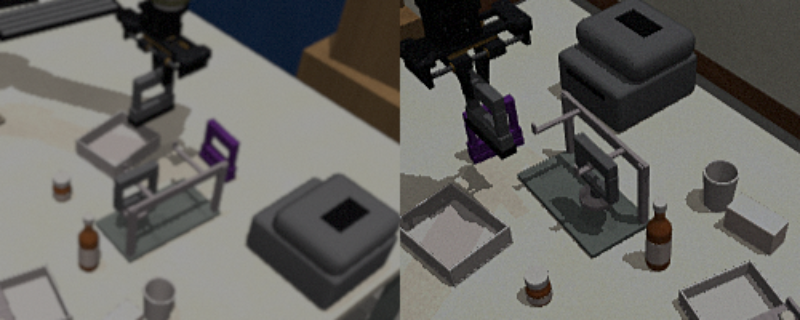

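The scraper is held at (150,110) left and (490,120) right, clear of the rack. The tamper still hangs at (135,190) left and (595,165) right. Next I carry the scraper high over to the plate.

Emit:
jog_arm --pt "0 0 0 0 0 -25 -1" --pt "0 0 0 -10 0 -50 -1" --pt "0 0 0.1 -50 10 -60 -1" --pt "0 0 0.2 -95 18 -60 -1" --pt "0 0 0.3 -140 27 -60 -1" --pt "0 0 0.4 -185 36 -60 -1" --pt "0 0 0.5 -230 45 -60 -1" --pt "0 0 0.6 -275 54 -60 -1" --pt "0 0 0.7 -320 63 -60 -1" --pt "0 0 0.8 -365 72 -60 -1" --pt "0 0 0.85 -390 78 -60 -1" --pt "0 0 0.9 -400 80 -60 -1"

```text
time: 5.85
ee_pos: [0.549, -0.1104, 0.3198]
eef_rot: [0.947, 0.322, -0.001, 0.0]
ft_force: [-0.2, 0.6, -0.8]
width: 0.0195
grip_force: 45.0
```

```bash
python3 - <<'E'
from h import *
tgt((.6086,-.3162,.26),-103.7)
E
```

```text
t 5.85 ee [ 0.549  -0.1104  0.3198] yaw_y -52.42 F [-0.2  0.6 -0.8] w 0.0195 grip 45.0
turn [8.00e-04 2.70e-03 8.95e-01] shift [-78.1 199.5  59.9]
```

Emit:
jog_arm --pt "0 0 0.1 -12 30 0 -1" --pt "0 0 0.22 -24 60 0 -1" --pt "0 0 0.34 -36 90 10 -1" --pt "0 0 0.46 -48 120 20 -1" --pt "0 0 0.58 -60 150 30 -1" --pt "0 0 0.7 -70 180 45 -1" --pt "0 0 0.82 -78 199 60 -1" --pt "0 0 0.895 -78 199.5 75 -1" --pt "0 0 0.895 -78 199.5 90 -1" --pt "0 0 0.895 -78 199.5 95 -1" --pt "0 0 0.895 -78 199.5 95 -1" --pt "0 0 0.895 -78 199.5 95 -1"

```text
time: 7.05
ee_pos: [0.6113, -0.3116, 0.2271]
eef_rot: [0.993, -0.115, 0.0, -0.0]
ft_force: [-0.2, 0.5, -0.9]
width: 0.0196
grip_force: 45.0
```

```bash
python3 - <<'E'
from h import *
a=grab('scene');b=grab('side'); pickle.dump((a,b),open('ab2.pkl','wb'))
im=np.hstack([cv2.cvtColor(c['image'][y:y+160,x:x+160],cv2.COLOR_RGB2BGR) for c,x,y in ((a,100,150),(b,260,180))])
cv2.imwrite('pics/over.png',cv2.resize(im,None,fx=2.5,fy=2.5))
tgt((.6086,-.3162,.1356),-103.7)
py=np.array([.2368,.9716]);px=np.array([.9716,-.2368]);o=np.array([.6102,-.2188])
for c in (a,b):
    W=cloud(c).reshape(-1,3);ez=c['s']['ee_pos'][2]
    d=W[:,:2]-o; x=d@px; y=d@py; z=W[:,2]
    # scraper points: near expected location
    for nm,lo,hi in (('foot+body',-.083,-.045),('bar',-.0,.03)):
        m=(abs(y+.095)<.03)&(abs(x)<.08)&(z>ez+lo)&(z<ez+hi); q=m.nonzero()[0]
        print(nm,len(q),'x',np.percentile(x[q],[1,50,99]).round(4),'y',np.percentile(y[q],[1,50,99]).round(4),'z-ez',np.percentile(z[q]-ez,[1,99]).round(4))
    m=(abs(y+.095)<.03)&(abs(x)<.08)&(z>.08)&(z<ez-.04);print('low',np.percentile(z[m],[.5,2]).round(4)-ez.round(4))
E
```

```text
t 7.15 ee [ 0.6113 -0.3121  0.2275] yaw_y -103.24 F [-0.3 -0.7 -1.5] w 0.0197 grip 45.0
turn [-0.0002 -0.0015  0.0081] shift [-1.8  4.7 91.9]
foot+body 129 x [-0.0131  0.0564  0.0604] y [-0.1041 -0.0938 -0.0765] z-ez [-0.081  -0.0456]
bar 206 x [-0.0092  0.0358  0.0557] y [-0.1087 -0.0907 -0.0719] z-ez [0.0011 0.0299]
low [-0.0842 -0.0825]
foot+body 503 x [-0.0529 -0.011   0.054 ] y [-0.1049 -0.1012 -0.0785] z-ez [-0.0822 -0.0452]
bar 400 x [-0.0492 -0.0141  0.0316] y [-0.1101 -0.0998 -0.0728] z-ez [0.0009 0.0299]
low [-0.0825 -0.0807]
```

View pics/over.png

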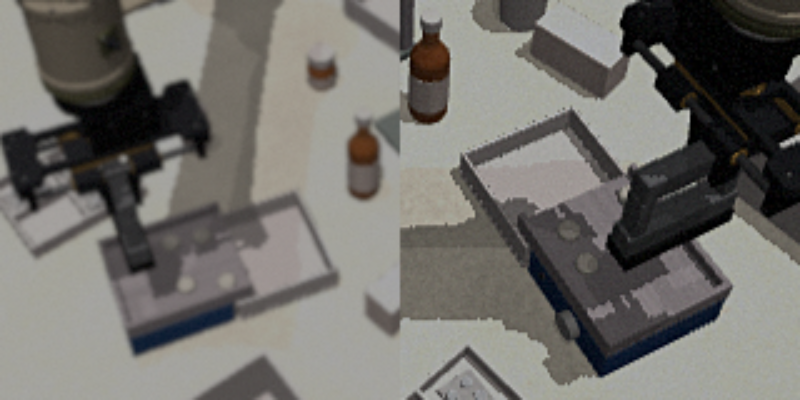

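The scraper is over the closed end of the plate at (135,240) left and (670,215) right, well behind the tablets and aligned with the plate. I'll lower it with a small sideways correction.

Emit:
jog_arm --pt "0 0 0.008 -4 4.5 10 -1" --pt "0 0 0.008 -4 4.5 30 -1" --pt "0 0 0.008 -4 4.5 50 -1" --pt "0 0 0.008 -4 4.5 65 -1" --pt "0 0 0.008 -4 4.5 75 -1" --pt "0 0 0.008 -4 4.5 82 -1" --pt "0 0 0.008 -4 4.5 87 -1" --pt "0 0 0.008 -4 4.5 90 -1" --pt "0 0 0.008 -4 4.5 91 -1" --pt "0 0 0.008 -4 4.5 91 -1" --pt "0 0 0.008 -4 4.5 91 -1"

```text
time: 8.25
ee_pos: [0.6062, -0.3159, 0.1359]
eef_rot: [0.993, -0.12, 0.0, 0.0]
ft_force: [-0.6, -0.2, -1.6]
width: 0.02
grip_force: 45.0
```

```bash
python3 - <<'E'
from h import *
a=grab('scene');b=grab('side')
im=np.hstack([cv2.cvtColor(c['image'][y:y+160,x:x+160],cv2.COLOR_RGB2BGR) for c,x,y in ((a,100,170),(b,260,190))])
cv2.imwrite('pics/down.png',cv2.resize(im,None,fx=2.5,fy=2.5))
tgt((.6086-.004,-.3162,.1356),-103.7)
py=np.array([.2368,.9716]);px=np.array([.9716,-.2368]);o=np.array([.6102,-.2188])
for c in (a,b):
    W=cloud(c).reshape(-1,3);ez=c['s']['ee_pos'][2]
    d=W[:,:2]-o; x=d@px; y=d@py; z=W[:,2]
    m=(abs(y+.095)<.022)&(abs(x)<.058)&(z>.066)&(z<ez-.045); print(m.sum(),'x',np.percentile(x[m],[1,99]),'y',np.percentile(y[m],[1,99]))
    m=(abs(x)<.058)&(y>-.075)&(y<.02)&(z<.0535)&(z>.045);print('plate z',np.median(z[m]))
E
```

```text
t 8.35 ee [ 0.6061 -0.3158  0.1358] yaw_y -103.76 F [-0.  -0.5 -1.7] w 0.0199 grip 45.0
turn [-0.     -0.0005 -0.001 ] shift [-1.4  0.8  0.2]
85 x [-0.01557385  0.05646995] y [-0.10918822 -0.0818077 ]
plate z 0.04919049223617167
297 x [-0.05717899  0.05108425] y [-0.10952517 -0.08473362]
plate z 0.05088872891525409
```

View pics/down.png

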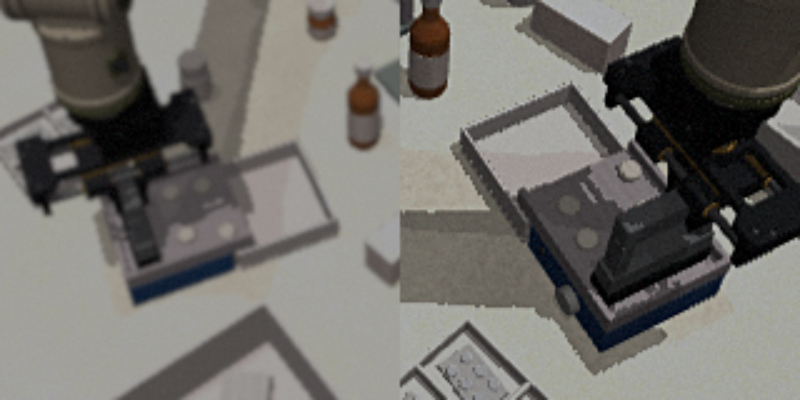

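The foot sits between the rails behind all four tablets: left view at (140,230), right view at (650,260). There is no contact force. Now I push.

Emit:
jog_arm --pt "0 0 0 0 -5 0 -1" --pt "0 0 0 0 -11 0 -1" --pt "0 0 0 0 -17 0 -1" --pt "0 0 0 0 -23 0 -1" --pt "0 0 0 0 -29 0 -1" --pt "0 0 0 0 -35 0 -1" --pt "0 0 0 0 -41 0 -1" --pt "0 0 0 0 -47 0 -1" --pt "0 0 0 0 -53 0 -1" --pt "0 0 0 0 -59 0 -1" --pt "0 0 0 0 -65 0 -1" --pt "0 0 0 0 -70 0 -1"

```text
time: 9.55
ee_pos: [0.6228, -0.2471, 0.1355]
eef_rot: [0.993, -0.12, 0.0, -0.0]
ft_force: [0.1, -0.7, -1.7]
width: 0.0198
grip_force: 45.0
```

Emit:
jog_arm --pt "0 0 0 0 -5 0 -1" --pt "0 0 0 0 -10 0 -1" --pt "0 0 0 0 -15 0 -1" --pt "0 0 0 0 -20 0 -1" --pt "0 0 0 0 -25 0 -1" --pt "0 0 0 0 -30 0 -1" --pt "0 0 0 0 -35 0 -1" --pt "0 0 0 0 -40 0 -1" --pt "0 0 0 0 -45 0 -1" --pt "0 0 0 0 -50 0 -1" --pt "0 0 0 0 -54 0 -1" --pt "0 0 0 0 -58 0 -1"

```text
time: 10.75
ee_pos: [0.6365, -0.1911, 0.1355]
eef_rot: [0.993, -0.12, 0.0, -0.0]
ft_force: [0.0, -0.4, -1.8]
width: 0.0197
grip_force: 45.0
```

```bash
python3 - <<'E'
from h import *
a=grab('scene');b=grab('side')
im=np.hstack([cv2.cvtColor(c['image'][y:y+160,x:x+160],cv2.COLOR_RGB2BGR) for c,x,y in ((a,100,170),(b,260,190))])
cv2.imwrite('pics/push.png',cv2.resize(im,None,fx=2.5,fy=2.5))
tgt((.6086-.004,-.3162,.1356),-103.7)
E
```

```text
t 10.85 ee [ 0.6367 -0.1906  0.1354] yaw_y -103.71 F [ 0.9  0.4 -2. ] w 0.0196 grip 45.0
turn [-0.0004  0.0001 -0.0002] shift [ -1.4 129.6  -0.2]
```

View pics/push.png

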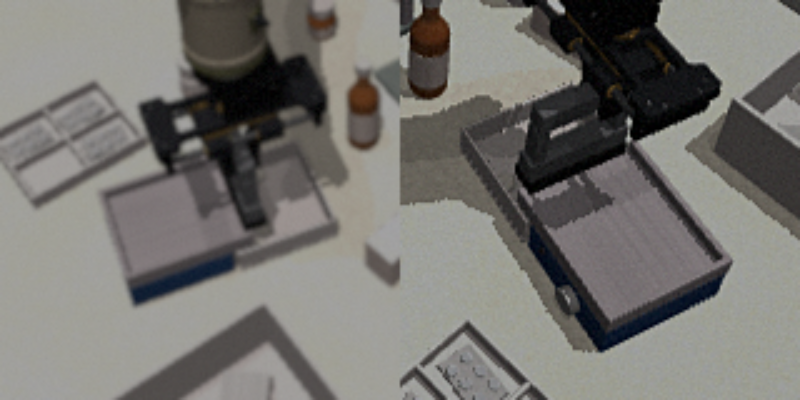

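The plate is empty and the foot is past the open end, at (250,205) left and (575,160) right. I'll push a little further, raise the scraper, then look into the tray.

Emit:
jog_arm --pt "0 0 0 0 -4 0 -1" --pt "0 0 0 0 -8 0 -1" --pt "0 0 0 0 -8 0 -1" --pt "0 0 0 0 -8 -10 -1" --pt "0 0 0 0 -8 -40 -1" --pt "0 0 0 0 -8 -80 -1" --pt "0 0 0 0 -8 -120 -1" --pt "0 0 0 0 -8 -160 -1" --pt "0 0 0 0 -8 -180 -1" --pt "0 0 0 0 -8 -180 -1"

```text
time: 11.85
ee_pos: [0.6391, -0.1848, 0.3197]
eef_rot: [0.993, -0.12, 0.003, 0.0]
ft_force: [0.6, 0.0, -2.0]
width: 0.0198
grip_force: 45.0
```

```bash
python3 - <<'E'
from h import *
a=grab('scene');b=grab('side')
im=np.hstack([cv2.cvtColor(c['image'][y:y+160,x:x+160],cv2.COLOR_RGB2BGR) for c,x,y in ((a,110,170),(b,260,170))])
cv2.imwrite('pics/tray.png',cv2.resize(im,None,fx=2.5,fy=2.5))
py=np.array([.2368,.9716]);px=np.array([.9716,-.2368]);o=np.array([.6102,-.2188])
for c in (a,b):
    W=cloud(c);d=W[...,:2]-o; x=d@px; y=d@py-.067; z=W[...,2]
    m=((abs(x)<.057)&(abs(y)<.052)&(z>.0085)&(z<.03)).astype(np.uint8)
    k,l,st,ce=cv2.connectedComponentsWithStats(m)
    for i in range(1,k):
        if st[i,4]>10: print(st[i,4],x[l==i].mean().round(3),y[l==i].mean().round(3),z[l==i].mean().round(3))
    print('--')
tgt((.44,.05,.315),-45)
E
```

```text
26 -0.048 -0.001 0.013
24 -0.018 -0.03 0.012
33 0.029 -0.017 0.012
11 0.047 -0.031 0.012
--
34 0.024 -0.016 0.014
33 -0.05 -0.001 0.014
--
t 11.95 ee [ 0.6382 -0.1839  0.3154] yaw_y -103.79 F [ 0.6  0.6 -2.8] w 0.0199 grip 45.0
turn [ 0.000e+00 -1.000e-04 -1.026e+00] shift [-248.2 -180.     0.4]
```

View pics/tray.png

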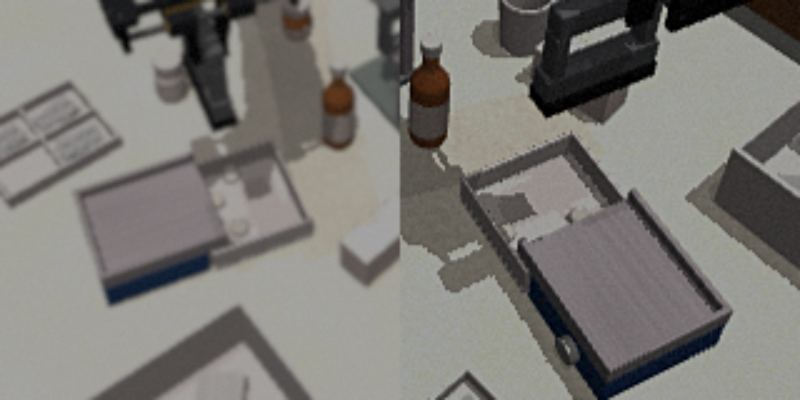

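All four tablets lie in the tray: the scene view shows them around (225,180)–(240,230), and depth gives four blobs on the floor inside the walls. Now to the basin.

Emit:
jog_arm --pt "0 0 -0.1 -22 -16 0 -1" --pt "0 0 -0.2 -46 -33 0 -1" --pt "0 0 -0.3 -70 -50 0 -1" --pt "0 0 -0.4 -94 -68 0 -1" --pt "0 0 -0.5 -118 -86 0 -1" --pt "0 0 -0.6 -142 -103 0 -1" --pt "0 0 -0.7 -166 -120 0 -1" --pt "0 0 -0.8 -190 -138 0 -1" --pt "0 0 -0.9 -214 -156 0 -1" --pt "0 0 -1.0 -238 -173 0 -1" --pt "0 0 -1.026 -248 -180 0 -1" --pt "0 0 -1.026 -248 -180 0 -1"

```text
time: 13.15
ee_pos: [0.4392, 0.0514, 0.3146]
eef_rot: [0.923, 0.384, -0.001, -0.0]
ft_force: [0.6, -0.9, -1.3]
width: 0.0191
grip_force: 45.0
```

```bash
python3 - <<'E'
from h import *
tgt((.365,.295,.17),7.3)
E
```

```text
t 13.15 ee [0.4392 0.0514 0.3146] yaw_y -44.82 F [ 0.6 -0.9 -1.3] w 0.0191 grip 45.0
turn [-1.300e-03  3.000e-04 -9.097e-01] shift [ 120.6 -224.2  144.7]
```

Emit:
jog_arm --pt "0 0 -0.1 14 -26 0 -1" --pt "0 0 -0.2 28 -52 0 -1" --pt "0 0 -0.3 42 -78 0 -1" --pt "0 0 -0.4 56 -104 0 -1" --pt "0 0 -0.5 70 -130 10 -1" --pt "0 0 -0.6 84 -156 25 -1" --pt "0 0 -0.7 98 -182 45 -1" --pt "0 0 -0.8 110 -206 70 -1" --pt "0 0 -0.91 120.5 -224 100 -1" --pt "0 0 -0.91 120.5 -224 130 -1" --pt "0 0 -0.91 120.5 -224 145 -1" --pt "0 0 -0.91 120.5 -224 145 -1"

```text
time: 14.35
ee_pos: [0.3669, 0.2918, 0.1678]
eef_rot: [0.663, 0.749, -0.003, 0.0]
ft_force: [0.0, -0.2, -1.1]
width: 0.0199
grip_force: 45.0
```

```bash
python3 - <<'E'
from h import *
a=grab('scene');b=grab('side')
im=np.hstack([cv2.cvtColor(c['image'][y:y+160,x:x+160],cv2.COLOR_RGB2BGR) for c,x,y in ((a,190,60),(b,60,110))])
cv2.imwrite('pics/basin.png',cv2.resize(im,None,fx=2.5,fy=2.5))
tgt((.365,.295,.0885),7.3)
t=np.radians(7.3);bxx=np.array([np.cos(t),np.sin(t)]);byy=np.array([-bxx[1],bxx[0]]);o=np.array([.368,.274])
for c in (a,b):
    W=cloud(c).reshape(-1,3);ez=c['s']['ee_pos'][2];d=W[:,:2]-o;x=d@bxx;y=d@byy;z=W[:,2]
    m=(abs(x)<.04)&(abs(y)<.07)&(z>.075)&(z<ez-.045);print(m.sum(),'x',np.percentile(x[m],[1,99]),'y',np.percentile(y[m],[1,99]),'low',np.percentile(z[m],1)-ez)
E
```

```text
t 14.45 ee [0.3679 0.2931 0.1706] yaw_y 7.03 F [ 0.3 -0.2 -1.4] w 0.0197 grip 45.0
turn [-0.0001  0.0007 -0.0048] shift [ 2.3 -2.6 82.1]
240 x [-0.01130047  0.01906968] y [-0.06195467  0.0474758 ] low -0.08388929192862532
300 x [-0.01372607  0.01347888] y [-0.0586987   0.04996803] low -0.08123978024047876
```

View pics/basin.png

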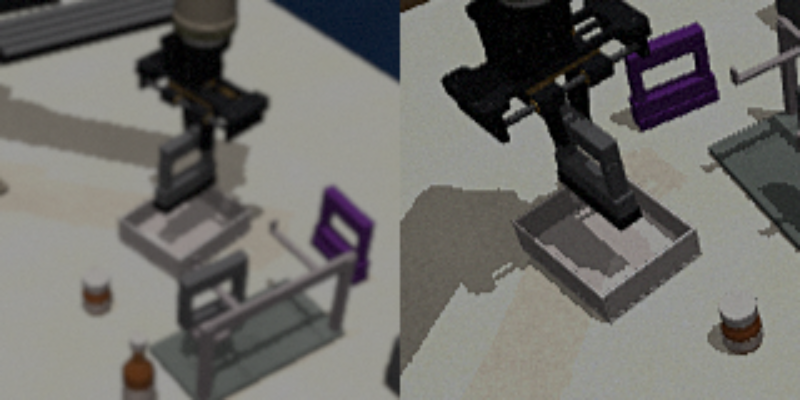

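The scraper is upright above the basin at (185,180) left and (600,190) right, 6 mm off centre. I'll lower it.

Emit:
jog_arm --pt "0 0 0 5 -2 15 -1" --pt "0 0 0 5 -2 35 -1" --pt "0 0 0 5 -2 55 -1" --pt "0 0 0 5 -2 68 -1" --pt "0 0 0 5 -2 75 -1" --pt "0 0 0 5 -2 79 -1" --pt "0 0 0 5 -2 81 -1" --pt "0 0 0 5 -2 81 -1" --pt "0 0 0 5 -2 81 -1"

```text
time: 15.35
ee_pos: [0.3647, 0.2987, 0.0901]
eef_rot: [0.662, 0.75, 0.0, -0.0]
ft_force: [-0.6, -0.1, -2.3]
width: 0.0192
grip_force: 45.0
```

Inching down until it makes contact.

Emit:
jog_arm --pt "0 0 0 0 0 1 -1" --pt "0 0 0 0 0 2 -1" --pt "0 0 0 0 0 2 -1" --pt "0 0 0 0 0 2 -1"

```text
time: 15.75
ee_pos: [0.3644, 0.2985, 0.0876]
eef_rot: [0.662, 0.75, 0.0, -0.0]
ft_force: [0.0, 0.5, -2.3]
width: 0.0196
grip_force: 45.0
```

Emit:
jog_arm --pt "0 0 0 0 0 0.5 -1" --pt "0 0 0 0 0 1 -1" --pt "0 0 0 0 0 1 -1" --pt "0 0 0 0 0 1 -1"

```text
time: 16.15
ee_pos: [0.3644, 0.2985, 0.0865]
eef_rot: [0.662, 0.75, 0.0, -0.0]
ft_force: [-0.3, -0.6, -1.1]
width: 0.0196
grip_force: 45.0
```

Emit:
jog_arm --pt "0 0 0 0 0 0.4 -1" --pt "0 0 0 0 0 0.8 -1" --pt "0 0 0 0 0 0.8 -1" --pt "0 0 0 0 0 0.8 -1"

```text
time: 16.55
ee_pos: [0.3646, 0.2986, 0.0865]
eef_rot: [0.662, 0.75, 0.0, -0.0]
ft_force: [-3.5, -3.5, 9.0]
width: 0.0197
grip_force: 45.0
```

It has touched the floor (+9 N). I'll ease off, open, and retreat upward.

Emit:
jog_arm --pt "0 0 0 0 0 -0.6 -1" --pt "0 0 0 0 0 -0.6 -1" --pt "0 0 0 0 0 -0.6 -0.4" --pt "0 0 0 0 0 -0.6 0" --pt "0 0 0 0 0 -0.6 0.3" --pt "0 0 0 0 0 -0.6 0.3" --pt "0 0 0 0 0 -0.6 0.3" --pt "0 0 0 0 0 -0.6 0.3"

```text
time: 17.35
ee_pos: [0.3644, 0.2985, 0.0863]
eef_rot: [0.662, 0.75, 0.0, -0.0]
ft_force: [-0.6, -0.4, 0.5]
width: 0.0541
grip_force: 0.0
```

Emit:
jog_arm --pt "0 0 0 0 0 -5 0.3" --pt "0 0 0 0 0 -20 0.3" --pt "0 0 0 0 0 -45 0.3" --pt "0 0 0 0 0 -80 0.3" --pt "0 0 0 0 0 -120 0.3" --pt "0 0 0 0 0 -150 0.3" --pt "0 0 0 0 0 -150 0.3" --pt "0 0 0 0 0 -150 0.3" --pt "0 0 0 0 0 -150 0.3" --pt "0 0 0 0 0 -150 0.3"

```text
time: 18.35
ee_pos: [0.364, 0.2981, 0.2353]
eef_rot: [0.662, 0.75, -0.001, 0.0]
ft_force: [-0.9, 0.5, -0.1]
width: 0.0563
grip_force: 0.0
```

```bash
python3 - <<'E'
from h import *
a=grab('scene');b=grab('side')
im=np.hstack([cv2.cvtColor(c['image'][y:y+230,x:x+250],cv2.COLOR_RGB2BGR) for c,x,y in ((a,130,70),(b,90,110))])
cv2.imwrite('pics/final.png',cv2.resize(im,None,fx=1.6,fy=1.6))
tgt((.365,.295,.0885),7.3)
t=np.radians(7.3);bxx=np.array([np.cos(t),np.sin(t)]);byy=np.array([-bxx[1],bxx[0]]);o=np.array([.368,.274])
for c in (a,b):
    W=cloud(c).reshape(-1,3);d=W[:,:2]-o;x=d@bxx;y=d@byy;z=W[:,2]
    m=(abs(x)<.055)&(abs(y)<.07)&(z>.108)&(z<.13);print('bar top',m.sum(),'x',np.percentile(x[m],[1,99]),'y',np.percentile(y[m],[1,99]),'z',np.median(z[m]))
E
```

```text
t 18.45 ee [0.3641 0.2982 0.2356] yaw_y 7.16 F [-0.6 -0.9 -0.3] w 0.0565 grip 0.0
turn [-0.001   0.001  -0.0024] shift [ -3.1   0.6 147.1]
bar top 116 x [-0.00920499  0.01410428] y [-0.04812444  0.04919299] z 0.11462775750268461
bar top 258 x [-0.01185215  0.00857105] y [-0.04618835  0.05154218] z 0.11752931606397804
```

View pics/final.png

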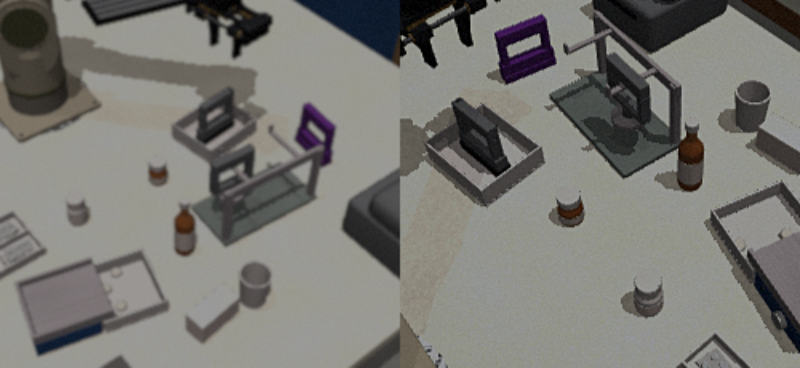

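The scraper stands upright and centred in the basin, at (215,115) left and (480,135) right, with its bar top at z ≈ 0.116. The tamper still hangs, the tablets are in the tray and the other objects look undisturbed, so I'm handing in.

```bash
python3 -c "
from bench import order
print(order.close_job())"
```

```text
the job is handed in; nothing more can be done
None
```

The job is handed in: the final pictures show all four tablets in the tray, the scraper upright in the basin and released, and the tamper still on its hook. It took about 18.5 s of the 61 s allowed; no verdict was returned.

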